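Put the long test tile in the lidded tile box

TASK

First push the ajar lid of the plywood tile box all the way back until it rests against its stop. Then slide the longer of the two celadon test tiles along its channel until its near end sticks out a few centimetres past the front edge of the plank, pick it up by that end, and lay it flat on the floor of the open box without dropping it, lowering it right down before you let go. Leave the lid fully open and everything else where it stands.

Things in the scene. Friction and masses are not known exactly. Their poses are not given: they have to be found in the camera images.
- box: fixed plywood tile box, 150 (x) x 166 (y) x 55 mm high, open on top under its lid; origin: centre of its underside on the table; x points away from its front to its hinge side, z up. Walls 8 mm thick, so 134 x 150 mm inside; inner floor 14 mm above the table, rim 55 mm. Two brass brackets on its back are the lid's stop; they stand 60 mm above the hinge and up to 25 mm behind it.
- lid_hinge (a point): point on the hinge axis, middle of the box's back rim (75 mm behind the box's centre, 55 mm above the table); axes as the box; the hinge axis is its y. Fixed.
- lid (a joint): hinge angle of the lid, rad: 0 shut, grows as it opens up and away from the box's front, 1.75 (100 degrees) against its stop. Starts ajar at 0.35 to 0.6. A stiff hinge holds it wherever it is left; it takes 2 to 4 N at the free edge to move.
- lid_edge (a point): middle of the lid's free (front) edge, at its underside, 157 mm from the hinge axis; moves with the lid. The lid is a plain plywood board 157 x 166 x 8 mm whose underside passes through the hinge axis; the shut lid covers the box. The free edge has no handle: get the fingers under it and push it up and back.
- plank: fixed plywood plank on feet, its top 40 mm above the table, 310 (x) x 180 (y) mm. Origin on the table; x points away from its front edge, z up; the front edge is at x = -95 mm, the rear at x = 215 mm. On it three battens 12 mm wide and 10 mm high run along x, from the front edge to x = 115 mm, at y = -78, 0 and 78 mm; between them two channels 66 mm wide, centred at y = -39 and 39 mm and open at the front. In front of the front edge there is free air down to the table.
- tile_long: loose celadon-glazed test tile, 110 (x) x 60 (y) x 7 mm, 70 to 130 g, lying flat in one channel of the plank (either one), its length along the channel, so that its sides cannot be gripped there; origin: centre of its underside, z up. Its near end starts 15 to 55 mm behind the plank's front edge; behind its far end the channel is empty for at least 45 mm.
- tile_short: loose celadon test tile of the same look, 75 (x) x 60 (y) x 7 mm, in the other channel; origin: centre of its underside. Leave it.
- jar_lid: loose blue plastic jar lid, 72 mm across, 14 mm high, on the rear of the plank; origin: centre of its underside. Leave it.
- mug: loose bisque mug, 80 mm across, 90 mm high, with a handle, on the table at the left; origin: centre of its underside. Leave it.
- rib: loose flat grey-stained wooden rib tool, 106 x 56 x 6 mm, on the table in front of the robot; origin: centre of its underside. Leave it.
- cup: loose bisque cup, 76 mm across, 80 mm high, at the right; origin: centre of its underside. Leave it.
There are look-alikes about, which are no part of the job. What is shaped like the tile_long but black, pink or yellow is not meant.

How it is judged:
By the outcome, as a careful person would: the job done as asked, in the order asked, and still so for the second after the job is handed in, with the robot touching nothing.
It also fails if it takes over 62 s, if anything falls off the work surface, if the arm or the gripper's body presses on something with over 40 N, if the wrist force passes 120 N, or if a joint passes its speed limit or range.

ROBOT

A 7-joint arm with a two-finger parallel gripper is mounted at the origin on the work surface. World frame = base frame: x ahead of the robot, y to its left, z up, the work surface at z = 0. Lengths are in m, angles in rad, forces in N, time in s.
With the tool pointing down it reaches from about 0.425 to 0.875 m from the base axis. Payload 9.9 kg.
Tool frame: the origin (TCP) lies at the centre of the arm's flange, where the gripper is bolted on; the fingertips stand 173 mm ahead of it and the grasp point (between the pads) lies 155 mm ahead of it (grip_point_offset is the distance from the TCP to the grasp point, in m); z points along the fingers, y is the line along which they close (so a half turn about z gives the same grasp; the last joint's range is limited). The gripper opens to 85 mm and grips with 20 to 120 N. Pads are 22 mm wide; open, the fingers measure 114 mm over their backs; the gripper's body (76 mm by 85 mm) begins 54 mm behind the grasp point. The pads swing forward as they close: fully open they stand 13 mm farther back than shut.
Start: joints at [-1.349, 0.576, 0.025, 1.437, -0.015, 1.129, -0.057], TCP at [0.203, 0.644, 0.405] pointing down, gripper open.
Joint ranges: [-2.76, 2.76], [-0.34, 2.15], [-1.52, 1.57], [0.19, 2.46], [-1.09, 4.23], [0.17, 1.99], [-2.82, 2.82]. Speed limits (rad/s): [2.22, 2.22, 3.01, 3.01, 3.14, 3.14, 3.14].

INTERFACE

Orientations are given as a rotation vector (axis times angle).
In Python, from station import * gives the robot as it stands.
- The arm moves only by the tool drive_tool, never from a script. Its argument "plan" is a list of rows, each a list of 4 numbers: the shift along the world's x, y, z in cm, then the turn about the world's z in rad. A call has 1 to 5 rows; each row is the pose to reach, as a shift and turn from the pose commanded when the call began; what a row does not reach only later rows make up. A row lasts 1/8 s, in which the tool goes at most 62.5 mm and 10.7 degrees, less where a joint would pass 70% of its speed; a pose out of reach is approached as far as the arm can. A call with a gripper value outside its range is refused whole. "claw" is the opening in per cent of the stroke, from 0 (shut) to 100 (fully open), set as the call begins (left out, the last holds). The fingers move at their own pace and stop on an object; "grip_force" is the grip in N (left out, the last holds). Time passes only in rows, so rows that repeat a pose let the fingers close. It gives the time, the measured TCP pose, the force, the opening and the grip force at its end, in the units of the state.
- state(): the state, without advancing time (a new reading comes with each control period).
- read_camera(name): name is "scene" or "top"; returns a dict with "img" (420x560x3 uint8, blue, green, red), "fx", "fy", "cx", "cy" (pixels), "k1" (the pictures are not rectified: a ray, as slopes to the right and down, at radius r is drawn at 1 + k1 r^2 times it, then the intrinsics apply), "eye" and "attitude" of the camera in the world. Camera axes: x right, y down, z forward; pixel columns grow to the right and rows downward; lengths in m; the calibration is good to about 2 mm. A picture is of the moment at which its call begins. There is no depth.
- finish_job(): hands the job in; it is judged then, once.
The state is a dict: "time_s": time; "joint_pos": joint angles; "qd": joint speeds; "effort": joint torques, N m; "tcp_pos": TCP position; "tcp_rot": TCP orientation; "ft_force": force on the tool from outside, world axes, zero at the start; "moment": the same for the moment, N m; "grip_width": finger opening in m; "finger_force": force on a finger pad.
Only numpy, scipy, OpenCV 4.12 (cv2) and the standard library are available. Lean on these libraries where they do the work, as an engineer would, in place of code of your own. Each camera call takes 0.05 s, during which the arm holds its last target. There are 200 camera calls.

## Working session

There is one attempt and no reset: what is moved stays moved. The work goes in short steps, Python scripts to look and compute and a tool call to move; the robot and the scene stay as the last step left them, time stands still between calls to the robot, and variables do not carry over. Pictures are saved under pics/ and viewed, at most 10 in all, crops included, and the job is handed in when it is done.

Besides the shell and the picture viewer there is one more tool, called after "Emit:" in YAML: its name, and indented under it one key for each argument. drive_tool: Moves the arm, as the interface text tells. Its arguments: {"type":"object","properties":{"plan":{"type":"array"},"claw":{"type":"number"},"grip_force":{"type":"number"}},"required":["plan"]}

```bash
mkdir -p pics; python3 - <<'E'
from station import *
import cv2
for n in("scene","top"):
    c=read_camera(n);cv2.imwrite(f"pics/{n}0.png",c["img"]);print({k:v for k,v in c.items() if k!="img"})
s=state();print(s)
E
```

```text
{'fx': 501.0725976978252, 'fy': 501.0725976978252, 'cx': 278.98601362330527, 'cy': 206.37715559443978, 'k1': -0.16404228786945793, 'eye': array([1.38510517, 0.17868747, 1.18992571]), 'attitude': array([-1.68785539, -2.04885876,  0.68309409])}
{'fx': 420.2711640063304, 'fy': 420.2711640063304, 'cx': 273.9540565336655, 'cy': 212.30891422207645, 'k1': -0.11546859255590815, 'eye': array([ 0.40684816, -0.01296557,  1.18849991]), 'attitude': array([-2.1447534 ,  2.17004351, -0.13528071])}
{'time_s': 0.1, 'joint_pos': array([-1.34879238,  0.57642779,  0.02483256,  1.43783078, -0.01502449,
        1.12899   , -0.0564831 ]), 'qd': array([ 0.00093065, -0.00189707,  0.00160944, -0.00170958,  0.00095832,
        0.00068437, -0.00030924]), 'effort': array([ 7.02778663e-03, -7.67303324e+01,  2.25858204e+00, -2.86605763e+01,
        1.59652589e-02,  8.56615923e-03,  2.00811485e-06]), 'tcp_pos': array([0.20313992, 0.64354896, 0.40393957]), 'tcp_rot': array([-4.78379104e-01, -3.10477384e+00,  2.29476883e-03]), 'ft_force': array([-0.41171359,  0.55822819, -0.97336979]), 'moment': array([ 0.00708462, -0.00865577,  0.00445941]), 'finger_force': 0.0, 'grip_width': 0.08531496646585628}
```

View pics/scene0.png

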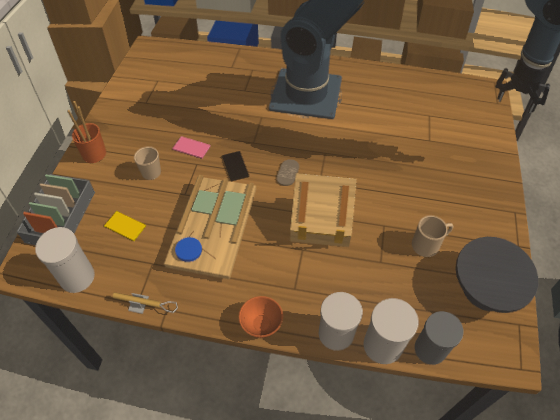

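View pics/top0.png

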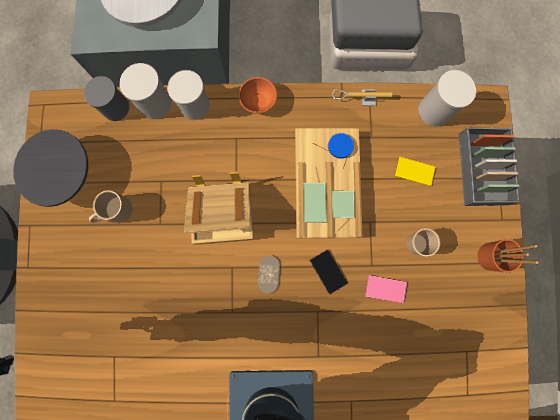

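The top view shows the box at about (220,210) with its lid ajar and the hinge away from the robot. The plank is at (328,183), the long tile in its left (+y) channel at (315,203), and the short tile at (343,205). I'll enlarge both for corner pixels.

```bash
cat > h.py <<'E'
import numpy as np, cv2
from scipy.spatial.transform import Rotation as R
from station import *
def K(c): return np.array([[c["fx"],0,c["cx"]],[0,c["fy"],c["cy"]],[0,0,1]]), np.array([c["k1"],0,0,0.])
def px2w(c,uv,z):
    k,d=K(c); n=cv2.undistortPoints(np.array(uv,float).reshape(-1,1,2),k,d)[:,0]
    r=np.c_[n,np.ones(len(n))]@R.from_rotvec(c["attitude"]).as_matrix().T
    z=np.broadcast_to(np.asarray(z,float),(len(n),)); return c["eye"]+r*((z-c["eye"][2])/r[:,2])[:,None]
def w2px(c,P):
    k,d=K(c); Rm=R.from_rotvec(c["attitude"]).as_matrix().T
    return cv2.projectPoints(np.array(P,float).reshape(-1,1,3),cv2.Rodrigues(Rm)[0],-Rm@c["eye"],k,d)[0][:,0]
def crop(c,x0,y0,x1,y1,s,name): cv2.imwrite(name,cv2.resize(c["img"][y0:y1,x0:x1],None,fx=s,fy=s,interpolation=cv2.INTER_CUBIC))
E
python3 - <<'E'
from h import *
c=read_camera("top"); crop(c,175,115,375,255,4,"pics/t1.png")
c=read_camera("scene"); crop(c,160,165,360,285,4,"pics/s1.png")
E
```

```text
(no output)
```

View pics/t1.png

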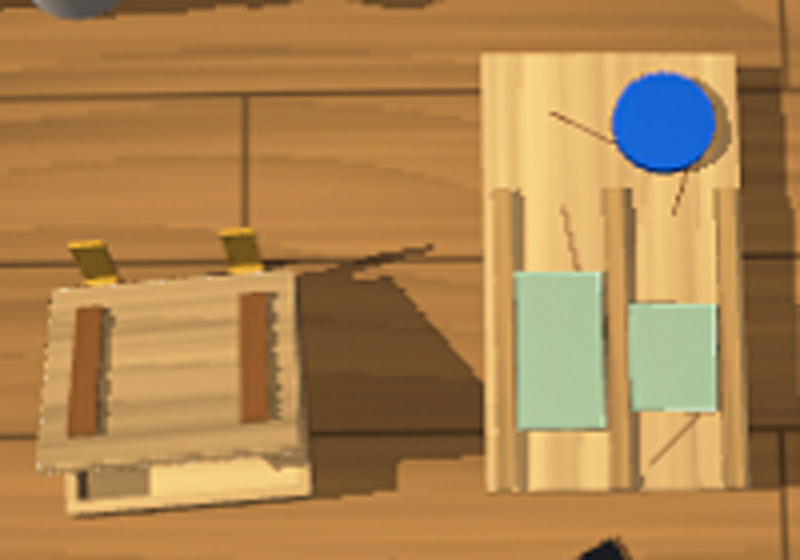

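View pics/s1.png

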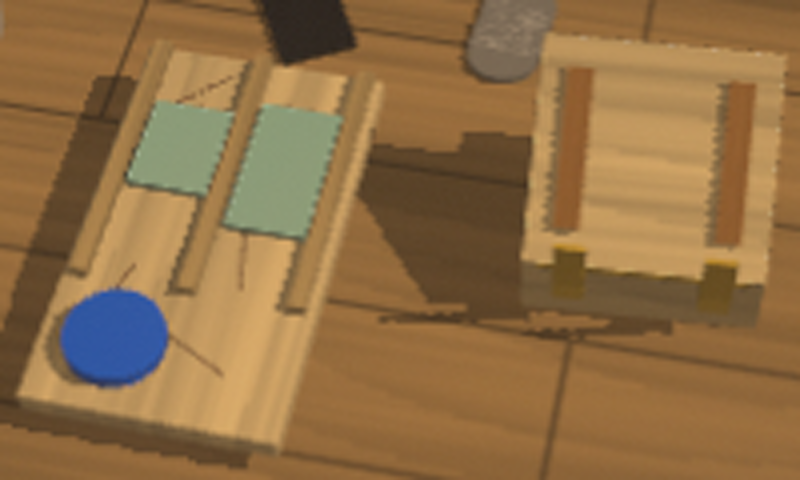

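```bash
cat > fit.py <<'E'
from h import *
from scipy.optimize import least_squares
T=read_camera("top");S=read_camera("scene")
t=lambda p:(np.array(p,float)+.5)/4-.5+[175,115]
s=lambda p:(np.array(p,float)+.5)/4-.5+[160,165]
pl=np.r_[px2w(T,t([[481,54],[738,53],[748,489],[487,491]]),.04),px2w(S,s([[20,402],[278,452]]),.04)]
print("plank",pl.round(4))
m=np.array([[.215,.09],[.215,-.09],[-.095,-.09],[-.095,.09],[.215,-.09],[.215,.09]])
def tr(p,m): c,si=np.cos(p[2]),np.sin(p[2]); return m@np.array([[c,si],[-si,c]])+p[:2]
r=least_squares(lambda p:(tr(p,m)-pl[:,:2]).ravel(),[.5,-.1,0]);print("plankpose",r.x,"res mm",(r.fun*1e3).round(1))
tp=px2w(T,t([[516,272],[603,271],[606,430],[517,429]]),.047)[:,:2];c0=r.x
print("tile",tp.round(4),"ctr",tp.mean(0),"lens",np.linalg.norm(tp[1]-tp[2]),np.linalg.norm(tp[0]-tp[1]))
ci,si=np.cos(c0[2]),np.sin(c0[2]);print("tile in plank",((tp-c0[:2])@np.array([[ci,-si],[si,ci]])).round(4))
def lid(p):
    th=p[3];o=[]
    for y in(.083,-.083):
        for d in(0,.157):
            o.append([.075-d*np.cos(th)+.008*np.sin(th), y, .055+d*np.sin(th)+.008*np.cos(th)])
    o=np.array(o);o[:,:2]=tr(p,o[:,:2]);return o
ot=t([[53,290],[37,470],[297,270],[308,462]]);os_=s([[765,283],[786,55],[525,262],[545,35]])
f=lambda p:np.r_[(w2px(T,lid(p))-ot).ravel(),(w2px(S,lid(p))-os_).ravel()]
b=least_squares(f,[.55,.13,0,.5]);print("box",b.x,b.fun.round(1));th=b.x[3]
print("edge",tr(b.x,np.array([[.075-.157*np.cos(th),0]])),.055+.157*np.sin(th))
print("box corners top px x4",((w2px(T,np.c_[tr(b.x,np.array([[-.075,.083],[-.075,-.083],[-.075,.083],[-.075,-.083]])),[.055,.055,0,0]])-[175,115])*4).round())
E
python3 fit.py
```

```text
plank [[ 0.7908 -0.0769  0.04  ]
 [ 0.7905 -0.2605  0.04  ]
 [ 0.4797 -0.2548  0.04  ]
 [ 0.4808 -0.0752  0.04  ]
 [ 0.7934 -0.2515  0.04  ]
 [ 0.7956 -0.073   0.04  ]]
plankpose [ 0.57681601 -0.16498543 -0.00287029] res mm [ 1.3  1.3  1.   4.9  1.8  0.1  1.3  0.4 -1.9 -4.1 -3.6 -2.6]
tile [[ 0.6315 -0.0976]
 [ 0.6316 -0.1579]
 [ 0.521  -0.157 ]
 [ 0.5224 -0.096 ]] ctr [ 0.57662634 -0.12714085] lens 0.11056689143347082 0.06032166440443968
tile in plank [[ 0.0545  0.0675]
 [ 0.0547  0.0072]
 [-0.0558  0.0079]
 [-0.0546  0.0688]]
box [0.54737918 0.13304335 0.06524045 0.53541191] [-0.3 -0.3 -0.1  1.7 -0.9  0.  -1.9 -1.3 -0.6  0.5 -0.5  0.3 -1.7 -0.6
 -0.6 -0.6]
edge [[0.48747769 0.1291298 ]] 0.1351006695008741
box corners top px x4 [[ 64. 513.]
 [308. 494.]
 [ 79. 517.]
 [312. 499.]]
```

The fit agrees with the given sizes: box at (0.547, 0.133), yaw 0.065, lid at 0.535 rad with its edge at z 0.135. The tile's near end is at x = 0.522 and the plank front at 0.481. I'll close the gripper and move in front of the lid edge.

Emit:
drive_tool:
  plan:
    - [2.5,-5.5,0,0.07]
    - [5,-11,0,0.15]
    - [7.5,-16.5,0,0.22]
    - [10,-22,0,0.3]
    - [12.5,-27.5,0,0.37]
  claw: 0

```text
time_s: 0.92
tcp_pos: [0.3288, 0.3668, 0.4049]
tcp_rot: [-0.105, 3.139, 0.001]
ft_force: [0.3, 0.4, 0.1]
grip_width: -0.0002
finger_force: 0.0
```

Emit:
drive_tool:
  plan:
    - [2.5,-5.5,0,0]
    - [5,-11,0,0]
    - [7.5,-16.5,0,0]
    - [10.5,-23.9,-2,0]
    - [10.5,-23.9,-2,0]

```text
time_s: 1.55
tcp_pos: [0.4339, 0.1259, 0.3843]
tcp_rot: [0.093, -3.14, 0.002]
ft_force: [1.0, 0.1, 0.2]
grip_width: -0.0002
finger_force: 0.0
```

Emit:
drive_tool:
  plan:
    - [0,0.3,-5,0]
    - [0,0.3,-9.6,0]
    - [1,0.3,-9.6,0]
    - [2,0.3,-9.6,0]
    - [3,0.3,-9.6,0]

```text
time_s: 2.17
tcp_pos: [0.4648, 0.1329, 0.2904]
tcp_rot: [-0.101, 3.137, 0.002]
ft_force: [0.4, 0.2, 0.8]
grip_width: 0.0003
finger_force: 0.0
```

Emit:
drive_tool:
  plan:
    - [1.5,0.1,-0.2,0]
    - [2.5,0.2,1.0,0]
    - [3.5,0.2,2.3,0]
    - [4.7,0.3,3.4,0]
    - [5.9,0.4,4.4,0]

```text
time_s: 2.8
tcp_pos: [0.5227, 0.1365, 0.3334]
tcp_rot: [0.101, -3.139, 0.0]
ft_force: [-2.3, 0.5, -1.9]
grip_width: 0.0004
finger_force: 1.0
```

```bash
python3 - <<'E'
from h import *
c=read_camera("scene"); crop(c,200,60,400,260,3,"pics/s2.png")
E
```

```text
(no output)
```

View pics/s2.png

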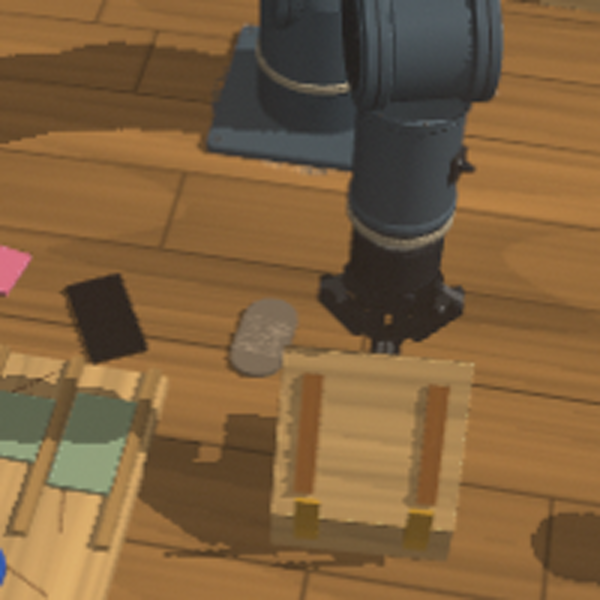

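The fingers are behind the lid's free edge (crop (385,350)) and the lid is rising. I'll continue the arc.

Emit:
drive_tool:
  plan:
    - [1.3,0.1,1.0,0]
    - [2.7,0.2,1.6,0]
    - [4.2,0.3,2.1,0]
    - [5.7,0.4,2.5,0]
    - [7.2,0.5,2.2,0]

```text
time_s: 3.48
tcp_pos: [0.595, 0.1418, 0.3553]
tcp_rot: [-0.101, 3.139, 0.001]
ft_force: [-1.6, 0.1, 1.6]
grip_width: 0.0
finger_force: 1.1
```

Emit:
drive_tool:
  plan:
    - [1.0,0.1,-0.5,0]
    - [2,0.2,-1.2,0]
    - [2.8,0.2,-1.8,0]
    - [3.5,0.2,-1.8,0]
    - [3.5,0.2,-1.8,0]

```text
time_s: 4.1
tcp_pos: [0.6295, 0.1436, 0.336]
tcp_rot: [0.101, -3.139, 0.001]
ft_force: [-0.3, -0.6, -0.9]
grip_width: -0.0002
finger_force: 0.0
```

Emit:
drive_tool:
  plan:
    - [0.3,0,0,0]
    - [0.6,0,0,0]
    - [0.9,0,0,0]
    - [0.9,0,0,0]

```text
time_s: 4.6
tcp_pos: [0.6348, 0.1438, 0.3362]
tcp_rot: [0.102, -3.13, 0.001]
ft_force: [-20.9, -1.4, 10.3]
grip_width: -0.0001
finger_force: 11.3
```

Emit:
drive_tool:
  plan:
    - [-3,0,0,0]
    - [-7,0,3,0]
    - [-8,-4,6.5,0]
    - [-8,-9.5,6.5,-0.03]
    - [-7,-15,6.5,-0.065]

```text
time_s: 5.22
tcp_pos: [0.5681, -0.0076, 0.4032]
tcp_rot: [0.001, 3.138, 0.0]
ft_force: [0.6, -0.1, -0.1]
grip_width: -0.0001
finger_force: 0.0
```

Emit:
drive_tool:
  plan:
    - [4,-4,0,0]
    - [7,-8,-3,0]
    - [9.6,-12,-7,0]
    - [9.6,-12,-12,0]
    - [9.6,-12,-12,0]

```text
time_s: 5.85
tcp_pos: [0.6632, -0.1264, 0.2782]
tcp_rot: [-0.002, -3.135, -0.002]
ft_force: [-0.2, 0.2, 0.3]
grip_width: -0.0
finger_force: 0.0
```

```bash
python3 - <<'E'
from h import *
c=read_camera("top"); crop(c,175,115,375,255,4,"pics/t2.png")
print(state()["tcp_pos"])
E
```

```text
[ 0.66409818 -0.12607053  0.28119001]
```

View pics/t2.png

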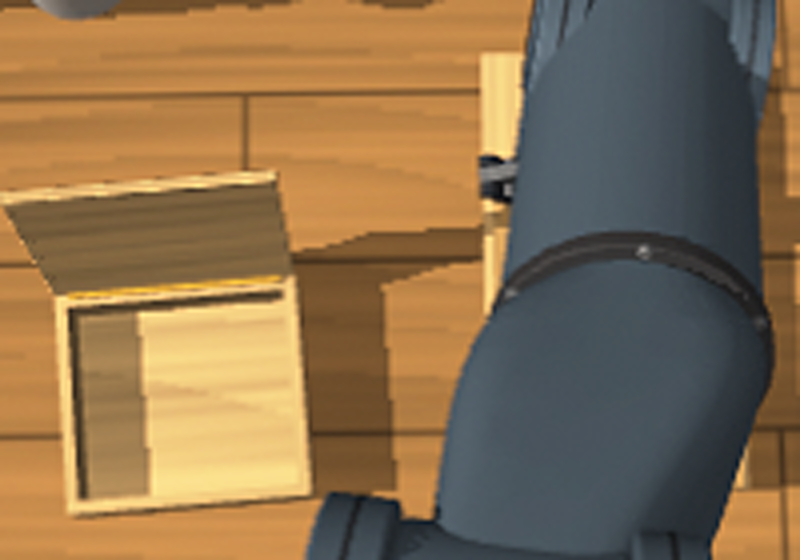

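The lid stands open behind the box and the box interior is clear (rim corners at crop (57,298), (298,277), (311,495) and (70,515)). I'll refine the box pose and lid angle while lowering behind the tile.

```bash
python3 - <<'E'
from h import *
from scipy.optimize import least_squares
c=read_camera("top");t=lambda p:(np.array(p,float)+.5)/4-.5+[175,115]
w=px2w(c,t([[57,298],[298,277],[311,495],[70,515]]),.055)[:,:2]
m=np.array([[.075,.083],[.075,-.083],[-.075,-.083],[-.075,.083]])
tr=lambda p,m:m@np.array([[np.cos(p[2]),np.sin(p[2])],[-np.sin(p[2]),np.cos(p[2])]])+p[:2]
r=least_squares(lambda p:(tr(p,m)-w).ravel(),[.547,.133,.065]);print(r.x,r.fun.round(4))
for th in(1.6,1.7,1.75):
  x=.075-.157*np.cos(th);z=.055+.157*np.sin(th)
  q=np.array([[x,.083],[x,-.083],[x+.008*np.sin(th),.083],[x+.008*np.sin(th),-.083]])
  print(th,((w2px(c,np.c_[tr(r.x,q),[z,z,z+.008*np.cos(th),z+.008*np.cos(th)]])-[175,115])*4).round().tolist())
E
```

```text
[0.54725067 0.13089884 0.06904694] [ 0.0006  0.0002 -0.0004  0.0007 -0.0004 -0.0015  0.0001  0.0007]
1.6 [[2.0, 241.0], [279.0, 218.0], [2.0, 228.0], [278.0, 205.0]]
1.7 [[2.0, 216.0], [278.0, 193.0], [1.0, 203.0], [277.0, 180.0]]
1.75 [[2.0, 204.0], [277.0, 181.0], [2.0, 192.0], [276.0, 169.0]]
```

Emit:
drive_tool:
  plan:
    - [0,0,-3,0]
    - [0,0,-5,0]
    - [0,0,-5.8,0]
    - [0,0,-5.8,0]

```text
time_s: 6.45
tcp_pos: [0.6648, -0.1259, 0.2253]
tcp_rot: [0.0, 3.14, -0.0]
ft_force: [0.4, -0.3, 1.1]
grip_width: -0.0002
finger_force: 0.0
```

Lid angle is 1.75, at its stop.

Emit:
drive_tool:
  plan:
    - [0,0,-0.4,0]
    - [0,0,-0.8,0]
    - [0,0,-0.8,0]

```text
time_s: 6.82
tcp_pos: [0.6641, -0.1263, 0.2156]
tcp_rot: [-0.001, -3.141, -0.0]
ft_force: [-0.3, 0.3, -0.0]
grip_width: -0.0001
finger_force: 0.0
```

Emit:
drive_tool:
  plan:
    - [-1.2,0,0,0]
    - [-2,0,0,0]
    - [-2.8,0,0,0]
    - [-3.6,0,0,0]
    - [-4.4,0,0,0]

```text
time_s: 7.45
tcp_pos: [0.6198, -0.1263, 0.2158]
tcp_rot: [0.001, 3.141, -0.0]
ft_force: [0.7, 0.6, 0.3]
grip_width: 0.0002
finger_force: 0.3
```

Emit:
drive_tool:
  plan:
    - [-1.2,0,0,0]
    - [-2.4,0,0,0]
    - [-3.6,0,0,0]
    - [-4.6,0,0,0]
    - [-5.2,0,0,0]

```text
time_s: 8.07
tcp_pos: [0.5675, -0.1263, 0.2157]
tcp_rot: [-0.001, -3.141, -0.0]
ft_force: [0.6, 1.1, -0.1]
grip_width: -0.0001
finger_force: 0.2
```

Emit:
drive_tool:
  plan:
    - [-0.2,0,0,0]
    - [1,0,0,0]
    - [1.5,0,5,0]
    - [1.5,0,11,0]
    - [-4,5,14,0]

```text
time_s: 8.7
tcp_pos: [0.5435, -0.0891, 0.3525]
tcp_rot: [0.007, 3.133, -0.003]
ft_force: [0.3, 0.9, 0.5]
grip_width: -0.0
finger_force: 0.0
```

Emit:
drive_tool:
  plan:
    - [-4,5,2,0]
    - [-4,11,2,0]
    - [-4,16,2,0]
    - [-4,20,2,0]
  claw: 100

```text
time_s: 9.2
tcp_pos: [0.5008, 0.1156, 0.3696]
tcp_rot: [-0.002, 3.14, 0.001]
ft_force: [-0.5, -0.0, -0.8]
grip_width: 0.072
finger_force: 0.0
```

```bash
python3 - <<'E'
from h import *
c=read_camera("top"); crop(c,275,115,375,255,4,"pics/t3.png")
print(state()["tcp_pos"])
E
```

```text
[0.50065934 0.12092162 0.36937451]
```

View pics/t3.png

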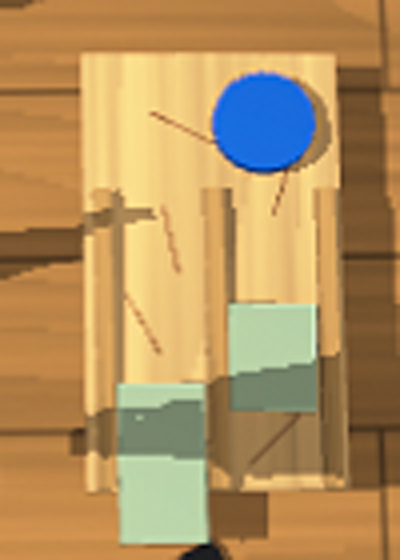

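The long tile now sticks out about 37 mm (near end at crop (120–208, 543), plank edge at row 490) and lies straight. Next I'll find the fingertip height at 60 mm opening by gently touching the box floor.

```bash
python3 - <<'E'
from h import *
c=read_camera("top");t=lambda p:(np.array(p,float)+.5)/4-.5+[275,115]
w=px2w(c,t([[118,383],[206,382],[208,542],[120,544]]),.047);print(w.round(4),w.mean(0))
E
```

```text
[[ 0.5541 -0.0974  0.047 ]
 [ 0.5541 -0.1578  0.047 ]
 [ 0.4446 -0.1564  0.047 ]
 [ 0.4441 -0.0965  0.047 ]] [ 0.49922664 -0.12702612  0.047     ]
```

Emit:
drive_tool:
  plan:
    - [3,1,-6,0]
    - [3,1,-12,0]
    - [3,1,-16,0]
    - [3,1,-17,0]
    - [3,1,-17,0]
  claw: 71

```text
time_s: 9.93
tcp_pos: [0.5309, 0.1225, 0.1994]
tcp_rot: [0.002, 3.142, -0.0]
ft_force: [0.8, -0.4, 0.6]
grip_width: 0.0605
finger_force: 0.0
```

Expected floor contact is at TCP z of about 0.180–0.187. I'll approach slowly.

Emit:
drive_tool:
  plan:
    - [0,0,-0.4,0]
    - [0,0,-0.8,0]
    - [0,0,-1.0,0]
    - [0,0,-1.0,0]

```text
time_s: 10.42
tcp_pos: [0.5303, 0.1227, 0.1893]
tcp_rot: [0.001, 3.141, 0.0]
ft_force: [-0.3, 0.4, -0.3]
grip_width: 0.0607
finger_force: 0.0
```

Emit:
drive_tool:
  plan:
    - [0,0,-0.2,0]
    - [0,0,-0.2,0]

```text
time_s: 10.68
tcp_pos: [0.5303, 0.1227, 0.187]
tcp_rot: [-0.001, -3.141, 0.0]
ft_force: [0.3, -0.7, 0.1]
grip_width: 0.0606
finger_force: 0.0
```

Emit:
drive_tool:
  plan:
    - [0,0,-0.2,0]
    - [0,0,-0.2,0]

```text
time_s: 10.92
tcp_pos: [0.5303, 0.1227, 0.1849]
tcp_rot: [-0.001, -3.141, 0.0]
ft_force: [0.4, 0.1, 0.3]
grip_width: 0.0607
finger_force: 0.0
```

Emit:
drive_tool:
  plan:
    - [0,0,-0.2,0]
    - [0,0,-0.2,0]

```text
time_s: 11.18
tcp_pos: [0.5303, 0.1227, 0.1829]
tcp_rot: [-0.001, -3.141, 0.0]
ft_force: [0.8, 0.4, -0.3]
grip_width: 0.0605
finger_force: 0.0
```

Emit:
drive_tool:
  plan:
    - [0,0,-0.15,0]
    - [0,0,-0.15,0]

```text
time_s: 11.42
tcp_pos: [0.5303, 0.1227, 0.1823]
tcp_rot: [0.001, 3.141, 0.0]
ft_force: [-2.8, 0.0, 10.2]
grip_width: 0.0608
finger_force: 5.2
```

Emit:
drive_tool:
  plan:
    - [0,0,-0.15,0]
    - [0,0,-0.15,0]

```text
time_s: 11.68
tcp_pos: [0.5302, 0.1226, 0.1821]
tcp_rot: [0.002, 3.141, 0.001]
ft_force: [-7.7, -0.4, 30.9]
grip_width: 0.0604
finger_force: 15.3
```

Tip offset at 60 mm opening is 168.3 mm. So I grasp at TCP z ≈ 0.209 (tips flush with the tile's underside) at (0.458, -0.127).

Emit:
drive_tool:
  plan:
    - [0,0,4,0]
    - [0,0,10,0]
    - [-3,-5,12,0]
    - [-5,-10.5,12,0]
    - [-7.2,-16,12,-0.01]
  claw: 71

```text
time_s: 12.3
tcp_pos: [0.4576, -0.0387, 0.3006]
tcp_rot: [0.016, 3.14, -0.0]
ft_force: [0.3, -1.5, -0.3]
grip_width: 0.0603
finger_force: 0.0
```

Emit:
drive_tool:
  plan:
    - [0,-5,0,0]
    - [0,-9,-1,0]
    - [0,-9,-4,0]
    - [0,-9,-6,0]
    - [0,-9,-6,0]
  claw: 100

```text
time_s: 12.92
tcp_pos: [0.4579, -0.1273, 0.2391]
tcp_rot: [-0.017, -3.139, -0.001]
ft_force: [-0.4, -0.2, 0.2]
grip_width: 0.0855
finger_force: 0.0
```

Emit:
drive_tool:
  plan:
    - [0,0,-2,0]
    - [0,0,-3,0]
    - [0,0,-3,0]

```text
time_s: 13.3
tcp_pos: [0.4583, -0.1272, 0.2101]
tcp_rot: [-0.017, -3.141, -0.0]
ft_force: [-0.2, 0.6, 0.2]
grip_width: 0.0853
finger_force: 0.0
```

Emit:
drive_tool:
  plan:
    - [0,0,0,0]
    - [0,0,0,0]
    - [0,0,0,0]
    - [0,0,0,0]
    - [0,0,0,0]
  claw: 0
  grip_force: 70

```text
time_s: 13.92
tcp_pos: [0.4584, -0.1273, 0.211]
tcp_rot: [0.017, 3.14, -0.0]
ft_force: [-0.8, 0.3, 7.3]
grip_width: 0.0573
finger_force: 72.5
```

Gripped. Lift gently and check the tile.

Emit:
drive_tool:
  plan:
    - [0,0,0.3,0]
    - [0,0,0.8,0]
    - [0,0,1.6,0]
    - [0,0,2.5,0]
    - [0,0,3,0]

```text
time_s: 14.55
tcp_pos: [0.4584, -0.1274, 0.2409]
tcp_rot: [0.017, 3.141, -0.0]
ft_force: [-0.2, -0.9, -0.9]
grip_width: 0.0569
finger_force: 74.4
```

Emit:
drive_tool:
  plan:
    - [0,0,2,0]
    - [0,0,5,0]
    - [0,0,8,0]
    - [0,0,10,0]
    - [0,0,10,0]

```text
time_s: 15.18
tcp_pos: [0.4585, -0.1274, 0.3414]
tcp_rot: [0.017, 3.139, -0.001]
ft_force: [0.5, -0.3, -0.8]
grip_width: 0.0569
finger_force: 74.6
```

```bash
python3 - <<'E'
from h import *
c=read_camera("scene"); crop(c,180,60,340,240,3.3,"pics/s4.png")
E
```

```text
(no output)
```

View pics/s4.png

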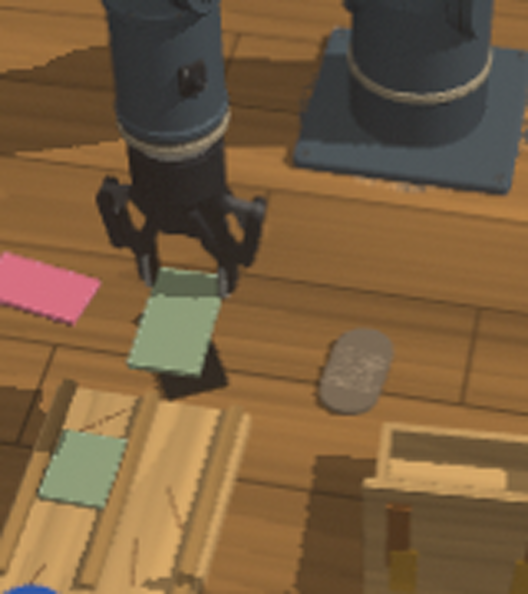

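The tile is held by its near end: near corners at crop (158,268) and (220,278), far corners at (128,365) and (200,376). I'll check its tilt.

```bash
python3 - <<'E'
from h import *
from scipy.optimize import least_squares
c=read_camera("scene");s=lambda p:(np.array(p,float)+.5)/3.3-.5+[180,60]
o=s([[158,268],[220,278],[128,365],[200,376]])
def P(p):
    q=[]
    for d in(-p[1],.110-p[1]):
        for y in(-.03,.03): q.append([.4585+d*np.cos(p[0])-y*-.01*-1, -.1274+y-.01*d, p[2]+d*np.sin(p[0])])
    return np.array(q)
r=least_squares(lambda p:(w2px(c,P(p))-o).ravel(),[0,.014,.175]);print(r.x,r.fun.round(1))
r=least_squares(lambda p:(w2px(c,P([0,p[0],p[1]]))-o).ravel(),[.014,.175]);print("level",r.x,r.fun.round(1))
E
```

```text
[-0.03323746  0.01919182  0.16916862] [ 0.5  0.   2.4 -0.3 -1.   0.3 -1.3 -0. ]
level [0.01887562 0.16834953] [ 0.5  0.5  2.4  0.1 -1.1 -0.1 -1.4 -0.4]
```

Roughly level. Carry it to the box.

Emit:
drive_tool:
  plan:
    - [0.5,4,0,0.02]
    - [1.5,9,0,0.04]
    - [2.5,14,0,0.06]
    - [4,19,0,0.078]
    - [5,23,0,0.078]

```text
time_s: 15.9
tcp_pos: [0.5084, 0.1049, 0.3388]
tcp_rot: [0.108, -3.138, 0.0]
ft_force: [0.1, -0.2, -1.1]
grip_width: 0.0569
finger_force: 74.6
```

Emit:
drive_tool:
  plan:
    - [0,2.6,0,0]
    - [0,2.6,-3,0]
    - [0,2.6,-6,0]
    - [0,2.6,-8,0]
    - [0,2.6,-8,0]

```text
time_s: 16.52
tcp_pos: [0.5075, 0.1285, 0.2579]
tcp_rot: [0.106, -3.135, 0.002]
ft_force: [-1.2, 0.0, -1.0]
grip_width: 0.057
finger_force: 74.7
```

```bash
python3 - <<'E'
from h import *
c=read_camera("scene"); crop(c,260,100,400,260,3.7,"pics/s5.png")
print(state()["tcp_pos"])
E
```

```text
[0.5079502  0.12856128 0.25904075]
```

View pics/s5.png

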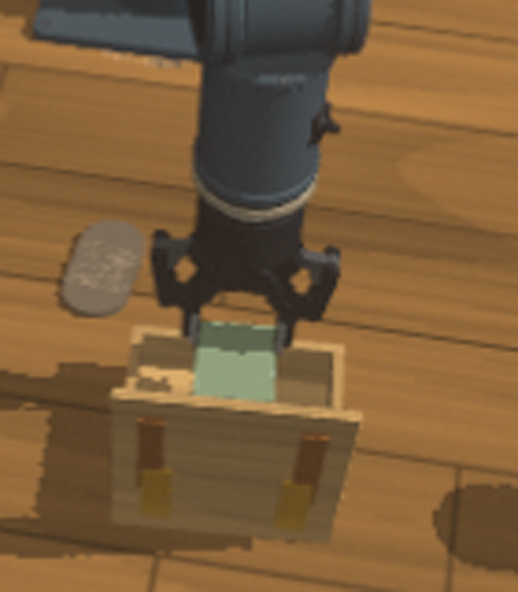

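The tile hangs centred over the open box, in front of the lid. I'll lower it, feeling for the floor.

Emit:
drive_tool:
  plan:
    - [0,0,-2.5,0]
    - [0,0,-4.5,0]
    - [0,0,-5.6,0]
    - [0,0,-5.6,0]

```text
time_s: 17.08
tcp_pos: [0.5083, 0.1287, 0.204]
tcp_rot: [0.105, -3.139, 0.0]
ft_force: [-0.1, -0.2, -1.4]
grip_width: 0.057
finger_force: 74.8
```

Emit:
drive_tool:
  plan:
    - [0,0,-0.3,0]
    - [0,0,-0.6,0]
    - [0,0,-0.6,0]

```text
time_s: 17.45
tcp_pos: [0.5083, 0.1287, 0.1982]
tcp_rot: [-0.106, 3.14, 0.0]
ft_force: [-0.4, 0.1, -1.4]
grip_width: 0.0572
finger_force: 74.8
```

Emit:
drive_tool:
  plan:
    - [0,0,-0.3,0]
    - [0,0,-0.5,0]
    - [0,0,-0.5,0]

```text
time_s: 17.82
tcp_pos: [0.5082, 0.1287, 0.1929]
tcp_rot: [0.105, -3.139, 0.0]
ft_force: [-0.2, -0.1, -1.5]
grip_width: 0.0577
finger_force: 74.8
```

Emit:
drive_tool:
  plan:
    - [0,0,-0.2,0]
    - [0,0,-0.3,0]
    - [0,0,-0.3,0]

```text
time_s: 18.2
tcp_pos: [0.5083, 0.1287, 0.19]
tcp_rot: [0.106, -3.14, 0.0]
ft_force: [0.6, 0.5, -1.6]
grip_width: 0.0573
finger_force: 74.8
```

Emit:
drive_tool:
  plan:
    - [0,0,-0.2,0]
    - [0,0,-0.2,0]

```text
time_s: 18.45
tcp_pos: [0.5083, 0.1287, 0.1879]
tcp_rot: [0.106, -3.14, 0.0]
ft_force: [0.3, 0.5, -1.1]
grip_width: 0.0571
finger_force: 74.8
```

Emit:
drive_tool:
  plan:
    - [0,0,-0.2,0]
    - [0,0,-0.2,0]

```text
time_s: 18.7
tcp_pos: [0.5083, 0.1287, 0.186]
tcp_rot: [0.106, -3.14, 0.0]
ft_force: [0.5, 0.5, 0.1]
grip_width: 0.057
finger_force: 74.8
```

Emit:
drive_tool:
  plan:
    - [0,0,-0.1,0]
    - [0,0,-0.1,0]

```text
time_s: 18.95
tcp_pos: [0.5083, 0.1287, 0.1857]
tcp_rot: [-0.106, 3.139, 0.0]
ft_force: [-1.7, -1.1, 8.5]
grip_width: 0.0567
finger_force: 76.0
```

Emit:
drive_tool:
  plan:
    - [0,0,-0.1,0]
    - [0,0,-0.1,0]

```text
time_s: 19.2
tcp_pos: [0.5082, 0.1287, 0.1856]
tcp_rot: [-0.105, 3.139, 0.0]
ft_force: [-5.8, -1.9, 23.2]
grip_width: 0.0569
finger_force: 77.7
```

The tile is firmly down (expected about 0.185). Ease the preload, release and retreat upward.

Emit:
drive_tool:
  plan:
    - [0,0,0.1,0]
    - [0,0,0.1,0]

```text
time_s: 19.45
tcp_pos: [0.5083, 0.1287, 0.1857]
tcp_rot: [-0.105, 3.139, 0.0]
ft_force: [-2.9, -0.5, 10.5]
grip_width: 0.057
finger_force: 76.3
```

Emit:
drive_tool:
  plan:
    - [0,0,0,0]
    - [0,0,0,0]
    - [0,0,0,0]
    - [0,0,0,0]
  claw: 95

```text
time_s: 19.95
tcp_pos: [0.5083, 0.1287, 0.185]
tcp_rot: [0.106, -3.14, 0.0]
ft_force: [0.3, 0.0, -0.8]
grip_width: 0.0809
finger_force: 0.0
```

Emit:
drive_tool:
  plan:
    - [0,0,1,0]
    - [0,0,4,0]
    - [0,0,9,0]
    - [0,0,14,0]
    - [-5,0,19,0]

```text
time_s: 20.58
tcp_pos: [0.4654, 0.1287, 0.3719]
tcp_rot: [-0.103, 3.136, 0.002]
ft_force: [-0.9, 0.6, -0.0]
grip_width: 0.0812
finger_force: 0.0
```

Emit:
drive_tool:
  plan:
    - [-2,5,2,0]
    - [-5,10,2,0]
    - [-8,15,2,0]
    - [-11,20,2,0]
    - [-11,20,2,0]

```text
time_s: 21.2
tcp_pos: [0.3512, 0.3324, 0.3899]
tcp_rot: [0.118, -3.139, -0.003]
ft_force: [-0.2, -0.3, 0.3]
grip_width: 0.0809
finger_force: 0.0
```

```bash
python3 - <<'E'
from h import *
c=read_camera("top"); crop(c,175,115,375,255,4,"pics/t6.png")
E
```

```text
(no output)
```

View pics/t6.png

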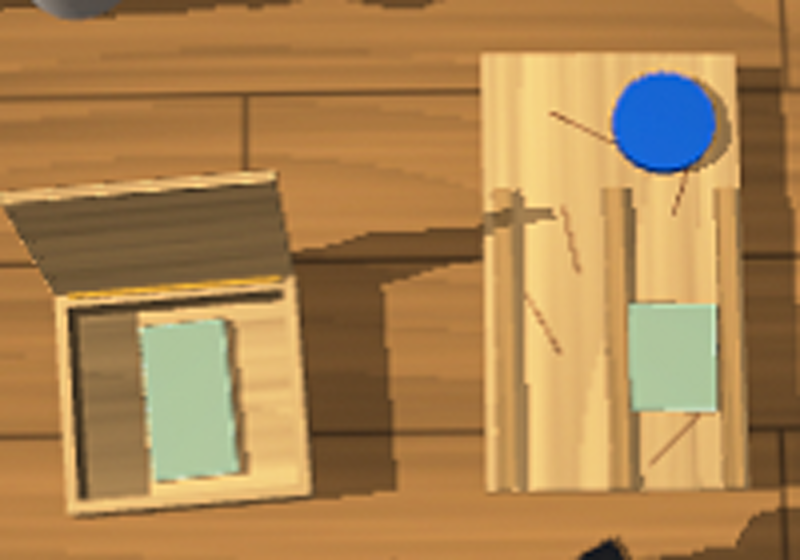

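The tile lies flat and centred in the box (crop (190,400)). The lid is still against its stop (edge at row ~180), and the short tile and jar lid are where they were.

```bash
python3 -c "
from station import *
print(finish_job())"
```

```text
the job is handed in; nothing more can be done
None
```

The lid is fully open against its stop, the long celadon tile lies flat on the box floor, and the job was handed in at about 21 s on the robot's clock; no verdict came back.

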